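Cap a vial, then hold the index pin withdrawn

ROBOT

A 7-joint arm with a two-finger parallel gripper is mounted at the origin on a cart in front of the work surface, level with it; the furniture and walls round the work are solid. World frame = base frame: x ahead of the robot, y to its left, z up, the work surface at z = 0. Lengths are in mm, angles in rad, forces in N, time in s.
With the tool pointing down it reaches from about 400 to 875 mm from the base axis. Payload 4.4 kg.
Tool frame: the origin (TCP) lies at the very end of the fingers, on their centre line; the grasp point (between the pads) lies 19 mm behind it; z points along the fingers, y is the line along which they close (so a half turn about z gives the same grasp; the last joint's range is limited). The gripper opens to 85 mm and grips with 20 to 120 N. Pads are 22 mm wide; open, the fingers measure 114 mm over their backs; the gripper's body (76 mm by 85 mm) begins 54 mm behind the grasp point. The pads swing forward as they close: fully open they stand 13 mm farther back than shut.
Start: joints at [-1.269, 0.628, 0.038, 1.517, -0.027, 0.996, -0.02], TCP at [233.694, 606.552, 231.313] pointing down, gripper open.
Joint ranges: [-3.06, 3.06], [-0.37, 2.12], [-1.25, 1.32], [0.18, 2.47], [-1.1, 4.24], [0.23, 1.98], [-2.94, 2.94]. Speed limits (rad/s): [2.57, 2.57, 3.14, 3.14, 3.14, 3.14, 3.14].

INTERFACE

Orientations are given as [roll, pitch, yaw] about the fixed x, y, z axes, in that order (R = Rz(yaw) Ry(pitch) Rx(roll)).
In Python, from cell import monitor, viewer, workorder gives the robot as it stands.
- The arm moves only by the tool arm_command, never from a script. Its argument "series" is one flat list of numbers, 5 for each row, row after row: the opening in per cent of the stroke, from 0 (shut) to 100 (fully open), then the shift along the tool's x, y, z in cm, then the turn about the tool's z in degrees. In form: [claw, x, y, z, roll, claw, x, y, z, roll, ...]. A call has exactly 5 rows; each row is the pose to reach, as a shift and turn from the pose commanded when the call began, along the tool's axes at that moment; what a row does not reach only later rows make up. A row lasts 1/12 s, in which the tool goes at most 41.7 mm and 7.16 degrees, less where a joint would pass 70% of its speed; a pose out of reach is approached as far as the arm can. A call with a gripper value outside its range is refused whole. The fingers move at their own pace and stop on an object; the grip force is fixed at half the most. Time passes only in rows, so rows that repeat a pose let the fingers close, or fill a call up. It gives the time, the measured TCP pose, the force, the opening and the grip force at its end, in the units of the state.
- monitor.read_state(): the state, without advancing time (a new reading comes with each control period).
- viewer.get_image(name): name is "scene" or "top" or "wrist"; returns (picture, depth): 400x640x3 uint8, red, green, blue; 400x640 float32, mm along the optical axis (not along the pixel's ray), 0 where there is no reading.
- viewer.camera_model(name): a dict with "mtx" (3x3 intrinsics, pixels), "R" (3x3) and "t" (3): a world point X has camera coordinates R X + t. Camera axes: x right, y down, z forward; pixel columns grow to the right and rows downward; lengths in mm; the calibration is good to about 2 mm. A picture is of the moment at which its call begins: read the wrist's pose just before it. camera_model takes no time and is no camera call; for the wrist camera it gives the pose at the moment of the call.
- workorder.finish_job(): hands the job in; it is judged then, once.
The state is a dict: "clock": time; "qpos": joint angles; "qd": joint speeds; "tau": joint torques, N m; "eef_pos": TCP position; "tool_rot": TCP orientation; "force": force on the tool from outside, world axes, zero at the start; "torque": the same for the moment, N m; "width": finger opening in mm; "gripper_force": force on a finger pad.
Only numpy, scipy, OpenCV 4.12 (cv2) and the standard library are available. Lean on these libraries where they do the work, as an engineer would, in place of code of your own. Each camera call takes 0.05 s, during which the arm holds its last target. There are 200 camera calls.

TASK

Press the cap onto the vial standing under the blue capping press: swing the press lever down by its black cross bar right to its stop, then let it swing all the way back up. Then take the red knob of the index pin at the front of the round vial carousel, pull it straight up as far as it goes so that the pin stands clear of its hole in the round plate, and finish while still holding it up there; do not let go. Leave the flask, the timer and the pen where they are.

Things in the scene. Friction and masses are not known exactly. Their poses are not given: they have to be found in the camera images.
- press: Hand capping press with a round six-vial carousel (it does not turn), fixed to the worktop. Grey base 280 x 250 mm; origin under its centre, +x from the carousel in front to the column at the back, +y to the lever's side. Blue column and head at x 25..138, y +-28, up to 190 mm high. Carousel centred at x -10: aluminium index plate 232 mm across, top at z 27; vial caps up to z 90.
- lever_pivot (a point): Axis of the press lever, at (12, 0, 165) mm in the press frame. The lever turns about the press's x axis through this point.
- lever_bar (a point): Centre of the black cross bar at the lever's end: round, 18 mm thick, 64 mm long, along the press's x axis, 140 mm from the lever's axis on the +y side. At rest the lever rises 35 degrees above level (bar 245 mm above the worktop); at the stop it points 25 degrees below level (bar 106 mm above it). The bar can be pushed down from above or gripped across.
- press_lever (a joint): Turn of the press lever in rad: 0 = up at rest, grows as the bar goes down, 1.05 = at its stop. A spring returns it to 0 when it is let go; pushing the bar down takes about 4 to 10 N.
- pin_knob (a point): Middle of the grip of the red index pin knob, an upright cylinder 27 mm across with a 31 mm rim on top, from 13 mm below to 17 mm above this point. At (-100, -52) mm in the press frame, 111 mm above the worktop when seated, higher than the vials. The pin's steel sleeve (25 mm across) begins 15 mm below this point.
- index_pin (a joint): Lift of the index pin in m: 0 = seated, 0.024 = pulled fully up to its stop. A spring pulls it down with 5 N when seated and 11 N when fully up; it drops back if let go. The pin moves straight up and down.
- pin_tip (a point): Lower end of the index pin (11 mm thick), 89 mm under pin_knob; 5 mm below the index plate's top when seated.
- index_hole (a point): Mouth of the pin's hole, in the top face of the index plate, straight under the knob.
- conical_flask: Glass conical flask with pink content, 82 mm wide, 131 mm high, loose; origin under its centre. Leave it alone.
- timer: White bench timer, 62 x 62 x 19 mm, loose; origin under its centre. Leave it alone.
- ball_pen: Red ball pen, 145 mm long, 9 mm high, loose, lying along its y axis; origin under its centre. Leave it alone.

How it is judged:
By the outcome, as a careful person would: the job done as asked, in the order asked, and still so for the second after the job is handed in, while the arm keeps its last pose, push and grip.
It also fails if it takes over 46 s, if anything falls off the work surface, if the arm or the gripper's body presses on something with over 40 N, if the wrist force passes 120 N, or if a joint passes its speed limit or range.

## Working session

There is one attempt and no reset: what is moved stays moved. The work goes in short steps, Python scripts to look and compute and a tool call to move; the robot and the scene stay as the last step left them, time stands still between calls to the robot, and variables do not carry over. Pictures are saved under pics/ and viewed, at most 10 in all, crops included, and the job is handed in when it is done.

Besides the shell and the picture viewer there is one more tool, called after "Call:" in YAML: its name, and indented under it one key for each argument. arm_command: Moves the arm, as the interface text tells. Its arguments: {"type":"object","properties":{"series":{"type":"array","items":{"type":"number"}}},"required":["series"]}

```bash
mkdir -p pics
cat > h.py <<'E'
import numpy as np, cv2
from cell import monitor, viewer, workorder
def grab(n,f=None):
    im,d=viewer.get_image(n); im=np.array(im)
    if f: cv2.imwrite('pics/'+f,im[:,:,::-1])
    return im,np.array(d)
def unproj(n,u,v,d):
    m=viewer.camera_model(n);K,R,t=[np.array(m[k]) for k in('mtx','R','t')]
    c=np.linalg.inv(K)@np.array([u*d,v*d,d]); return R.T@(c-t)
def ray_z(n,u,v,z):
    m=viewer.camera_model(n);K,R,t=[np.array(m[k]) for k in('mtx','R','t')]
    o=-R.T@t; r=R.T@np.linalg.inv(K)@np.array([u,v,1.]); return o+r*(z-o[2])/r[2]
def proj(n,X):
    m=viewer.camera_model(n);K,R,t=[np.array(m[k]) for k in('mtx','R','t')]
    p=K@(R@np.array(X)+t); return p[:2]/p[2]
E
python3 - <<'E'
from h import *
s=monitor.read_state(); print({k:np.round(s[k],3) for k in s})
a,d1=grab('top','top1.png'); b,d2=grab('scene','scene1.png')
np.savez('d1.npz',a=a,d1=d1,b=b,d2=d2)
E
```

```text
{'clock': np.float64(0.0), 'qpos': array([-1.269,  0.629,  0.038,  1.518, -0.027,  0.996, -0.02 ]), 'qd': array([-0.001, -0.   , -0.001, -0.001, -0.002,  0.001, -0.   ]), 'tau': array([-0.0000e+00, -5.6340e+01,  1.2260e+00, -1.9345e+01,  1.1000e-02,
        1.0000e-02,  0.0000e+00]), 'eef_pos': array([233.465, 605.956, 230.394]), 'tool_rot': array([-3.14 ,  0.   ,  2.774]), 'force': array([ 0.623,  0.201, -0.274]), 'torque': array([0.003, 0.031, 0.008]), 'gripper_force': np.float64(0.0), 'width': np.float64(85.662)}
```

View pics/top1.png

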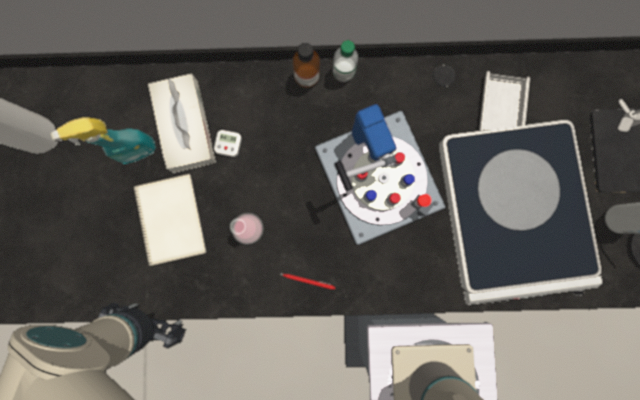

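View pics/scene1.png

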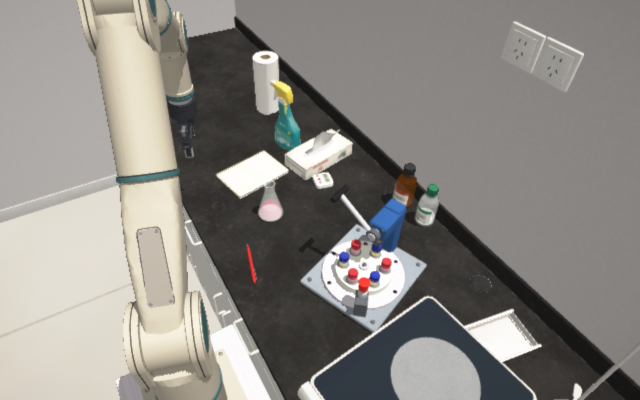

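The top view shows the press at about (380,178), the knob at (424,201), the lever bar near (343,178), the flask at (247,228), the timer at (228,143) and the pen at (308,281).

```bash
python3 - <<'E'
from h import *
z=np.load('d1.npz')
m=viewer.camera_model('top');K,R,t=[np.array(m[k]) for k in('mtx','R','t')]
for n,im,d in(('top',z['a'],z['d1']),('scene',z['b'],z['d2'])):
    m=viewer.camera_model(n);K,R,t=[np.array(m[k]) for k in('mtx','R','t')]
    v,u=np.mgrid[:400,:640]
    c=np.stack([u*d,v*d,d],-1)@np.linalg.inv(K).T; W=(c-t)@R
    np.save(n+'W.npy',W); ii=im.astype(int)
    red=(ii[...,0]>150)&(ii[...,1]<80)&(d>0)
    N,L,S,C=cv2.connectedComponentsWithStats(red.astype(np.uint8))
    for i in range(1,N):
        if S[i,4]>8: print(n,'red',C[i].round(1),S[i,4],np.median(W[L==i],0).round(),'maxz',W[L==i][:,2].max().round())
    near=(W[...,0]>300)&(W[...,0]<900)&(abs(W[...,1])<400)&(u>300)&(u<450)&(d>0)
    dark=(ii.max(-1)<60)&near&(W[...,2]>200)&(W[...,2]<275)
    N,L,S,C=cv2.connectedComponentsWithStats(dark.astype(np.uint8))
    for i in range(1,N):
        if S[i,4]>5:
            P=W[L==i]; print(n,'dark',C[i].round(1),S[i],P.mean(0).round(),P.min(0).round(),P.max(0).round())
    if n=='top':
        base=near&(W[...,2]>5)&(W[...,2]<35)&(ii.min(-1)>60)
        base=cv2.morphologyEx(base.astype(np.uint8),cv2.MORPH_OPEN,np.ones((3,3)))
        cs=cv2.findContours(base,cv2.RETR_EXTERNAL,cv2.CHAIN_APPROX_NONE)[0]; c=max(cs,key=cv2.contourArea)[:,0]
        P=W[c[:,1],c[:,0]];zz=[p for p in W[base>0][:,2]]; print('z',np.percentile(zz,[5,20,50,80]))
        xy=np.array([ray_z(n,a,b,12)[:2] for a,b in c],np.float32)
        print(cv2.minAreaRect(xy), cv2.boxPoints(cv2.minAreaRect(xy)).round())
E
python3 - <<'E'
import cv2
im=cv2.imread('pics/top1.png')[90:260,280:470]
cv2.imwrite('pics/c1.png',cv2.resize(im,None,fx=3.5,fy=3.5,interpolation=2))
E
```

```text
top red [399.2 157.1] 58 [573.  78.  90.] maxz 173.0
top red [362.4 175.1] 29 [531. 170.  90.] maxz 94.0
top red [394.4 197.7] 65 [473.  94.  91.] maxz 96.0
top red [423.6 200.2] 112 [463.  33. 127.] maxz 131.0
top red [309.7 281.3] 160 [271. 305.   8.] maxz 14.0
top dark [342.3 174.2] [335 161  17  29 145] [509. 229. 254.] [478. 213. 248.] [536. 243. 257.]
z [13.13482957 15.31256933 18.56526687 27.36179463]
((537.5157470703125, 115.37311553955078), (279.9677429199219, 250.91014099121094), 21.36456871032715) [[361. 181.]
 [453. -52.]
 [714.  50.]
 [622. 283.]]
scene red [354.8 243.5] 24 [531. 166.  89.] maxz 93.0
scene red [251.  264.1] 108 [270. 302.   7.] maxz 12.0
scene red [386.2 262.3] 47 [570.  72.  89.] maxz 93.0
scene red [352.8 273. ] 53 [471.  86.  89.] maxz 93.0
scene red [363.8 284. ] 106 [459.  25. 125.] maxz 131.0
scene dark [339.1 193.7] [330 185  19  18 134] [502. 221. 250.] [474. 206. 236.] [536. 242. 257.]
```

View pics/c1.png

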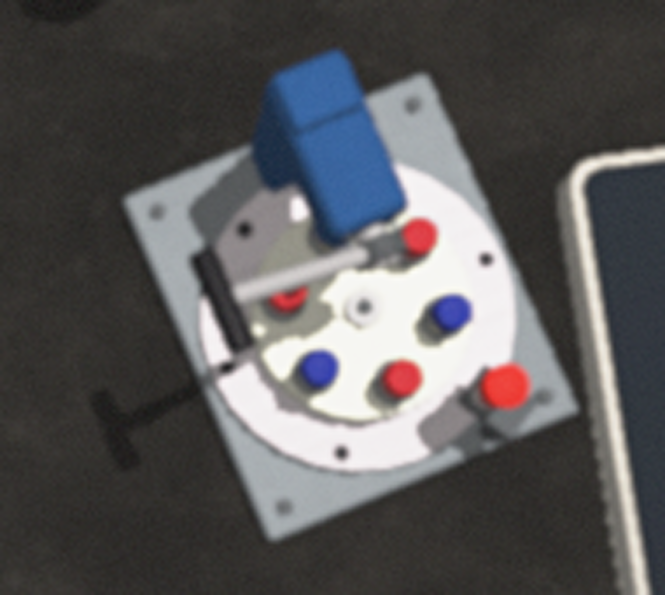

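Base fit: centre (537,115), yaw 21.4°. That predicts the knob at (463,31) and the bar at (507,227,245), and both agree with the measured points. First move: fingers shut, to above the bar, with the tool's y axis turned along it.

Call:
arm_command:
  series: [0,-2,-1.3,-0.8,4,0,-5.2,-3.4,-2.2,10,0,-8.4,-5.6,-3.6,16,0,-11.6,-7.7,-4.8,22,0,-14.8,-9.8,-6,28]

```text
clock: 0.52
eef_pos: [337.2, 460.1, 291.5]
tool_rot: [-3.141, 0.0, 2.28]
force: [0.3, 1.1, 0.4]
width: 25.5
gripper_force: 0.0
```

```bash
cat >> h.py <<'E'
from scipy.spatial.transform import Rotation as Ro
def delta(T,ydir=None):
    s=monitor.read_state(); R=Ro.from_euler('xyz',s['tool_rot']).as_matrix()
    print('t',round(float(s['clock']),2),'pos',np.round(s['eef_pos'],1),'rot',np.round(s['tool_rot'],3),'F',np.round(s['force'],1),'w',round(float(s['width']),1),'gf',round(float(s['gripper_force']),1))
    for X in T: print(X,'-> cm',np.round(R.T@(np.array(X)-s['eef_pos'])/10,2))
    if ydir is not None:
        y=R[:,1]; a=np.degrees(np.arctan2(y[1],y[0])); print('roll',(a-ydir+90)%180-90)
E
python3 -c "
from h import *
delta([(506,225,290)],21.4); print(np.round(monitor.read_state()['qpos'],2))"
```

```text
t 0.52 pos [337.2 460.1 291.5] rot [-3.141  0.     2.28 ] F [0.3 1.1 0.4] w 25.5 gf 0.0
(506, 225, 290) -> cm [-28.84  -2.5    0.16]
roll 19.247642151608005
[-1.11  0.46  0.19  1.67 -0.1   1.03 -0.18]
```

Call:
arm_command:
  series: [0,-4,-0.3,0,4,0,-8,-0.6,0,8,0,-12,-1,0,12,0,-16,-1.4,0,16,0,-20,-1.8,0,19]

```text
clock: 0.93
eef_pos: [454.5, 297.2, 291.2]
tool_rot: [-3.141, -0.0, 1.95]
force: [1.1, -0.1, -0.2]
width: 0.3
gripper_force: 0.0
```

```bash
python3 -c "
from h import *
delta([(506,225,290)],21.4)"
```

```text
t 0.93 pos [454.5 297.2 291.2] rot [-3.141 -0.     1.95 ] F [ 1.1 -0.1 -0.2] w 0.3 gf 0.0
(506, 225, 290) -> cm [-8.61  2.11  0.11]
roll 0.35187510274124634
```

Call:
arm_command:
  series: [0,-2.5,0.6,0,0,0,-5,1.2,0,0,0,-7.5,1.8,0,0,0,-8.4,2.1,0,0,0,-8.4,2.1,0,0]

```text
clock: 1.35
eef_pos: [506.2, 226.2, 291.1]
tool_rot: [-3.142, 0.001, 1.949]
force: [0.1, 0.3, -0.8]
width: -0.0
gripper_force: 0.0
```

```bash
python3 -c "
from h import *
delta([(506,225,254)],21.4)
a,_=grab('wrist'); b,_=grab('scene')
print(proj('wrist',(506,225,254)))
b=cv2.resize(b[130:330,260:480],None,fx=2,fy=2)
c=np.zeros((400,440+440,3),np.uint8); c[:,:440]=b; c[:275,440:]=cv2.resize(a,(440,275)); cv2.imwrite('pics/w1.png',cv2.resize(c,(800,364))[:,:,::-1])"
```

```text
t 1.35 pos [506.2 226.2 291.1] rot [-3.142e+00  1.000e-03  1.949e+00] F [ 0.1  0.3 -0.8] w -0.0 gf 0.0
(506, 225, 254) -> cm [-0.1  -0.06  3.71]
roll 0.24128515115270943
[321.42993915 240.31825158]
```

View pics/w1.png

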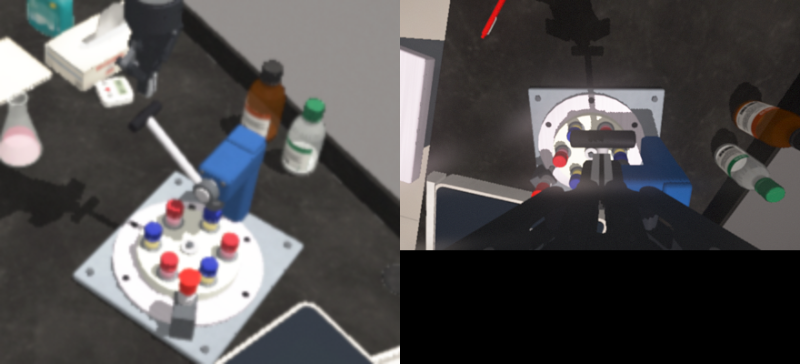

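The wrist view shows the bar at about (325,224) in full-size pixels. I'll cast that pixel onto the bar's height.

```bash
python3 -c "
from h import *
for uv in ((325,224),(274,224),(378,224),(325,210),(325,237)): print(uv, ray_z('wrist',*uv,248).round(1))
a,d=grab('wrist'); 
for v in range(200,250,4): print(v,a[v,300],d[v,300], unproj('wrist',300,v,d[v,300]).round(0))
print(proj('wrist',monitor.read_state()['eef_pos']))"
```

```text
(325, 224) [505.  233.3 248. ]
(274, 224) [476.  221.6 248. ]
(378, 224) [535.1 245.5 248. ]
(325, 210) [501.5 241.8 248. ]
(325, 237) [508.3 225.2 248. ]
200 [254 253 249] 406.68152 [498. 173.  50.]
204 [254 253 249] 409.65894 [500. 167.  49.]
208 [254 253 250] 410.35358 [502. 163.  50.]
212 [255 255 253] 411.07953 [504. 158.  51.]
216 [62 57 57] 201.65326 [489. 233. 247.]
220 [69 62 64] 198.84041 [489. 232. 250.]
224 [70 62 65] 197.12799 [490. 230. 253.]
228 [81 75 75] 197.11044 [491. 228. 253.]
232 [82 74 77] 196.9293 [492. 226. 254.]
236 [76 68 69] 198.72719 [493. 223. 253.]
240 [68 64 64] 199.22176 [494. 221. 254.]
244 [242 235 236] 417.8722 [519. 120.  58.]
248 [200 188 191] 418.41278 [520. 115.  59.]
[321.34624507 264.09240682]
```

Call:
arm_command:
  series: [0,0.4,0,2,0,0,0.4,0,3.5,0,0,1.1,0,4.8,0,0,1.7,0,6.2,0,0,2.2,0,7.5,0]

```text
clock: 1.92
eef_pos: [494.6, 254.9, 216.6]
tool_rot: [3.14, -0.005, 1.959]
force: [-1.7, 4.5, 7.1]
width: 0.1
gripper_force: 4.1
```

```bash
python3 -c "
from h import *
delta([])
a,d=grab('wrist')
for u in (290,310,345,360):
  P=[unproj('wrist',u,v,d[v,u]) for v in range(200,300) if a[v,u].max()<110]
  P=[p for p in P if 140<p[2]<245]; print(u,len(P),np.mean(P,0).round(0) if P else '')
"
```

```text
t 1.92 pos [494.6 254.9 216.6] rot [ 3.14  -0.005  1.959] F [-1.7  4.5  7.1] w 0.1 gf 4.1
290 19 [480. 249. 217.]
310 0 
345 28 [500. 267. 234.]
360 33 [514. 257. 213.]
```

Call:
arm_command:
  series: [0,0.3,0,1.7,0,0,0.4,0,3.6,0,0,0.4,0,5.5,0,0,0.2,0,7.4,0,0,-0.1,0,8.8,0]

```text
clock: 2.38
eef_pos: [493.8, 258.6, 127.9]
tool_rot: [3.139, -0.01, 1.962]
force: [-3.7, 12.8, 4.4]
width: 0.4
gripper_force: 6.3
```

```bash
python3 -c "
from h import *
delta([])
a,d=grab('wrist')
for u in (290,310,345,360):
  P=[unproj('wrist',u,v,d[v,u]) for v in range(200,300) if a[v,u].max()<110]
  P=[p for p in P if 60<p[2]<185]; print(u,len(P),np.mean(P,0).round(0) if P else '')
"
```

```text
t 2.38 pos [493.8 258.6 127.9] rot [ 3.139 -0.01   1.962] F [-3.7 12.8  4.4] w 0.4 gf 6.3
290 10 [480. 249. 128.]
310 0 
345 27 [500. 269. 146.]
360 16 [514. 259. 125.]
```

The tool is being pushed about 12 mm outward of the bar. I'll ease up a little, shift inward, then press on to the stop.

Call:
arm_command:
  series: [0,-0.4,0,-1.6,0,0,-1.3,0,-1.8,0,0,-1.7,0,-0.6,0,0,-2,0,0.6,0,0,-2.2,0,1.2,0]

```text
clock: 2.85
eef_pos: [505.6, 232.9, 117.2]
tool_rot: [3.137, -0.004, 1.958]
force: [-5.0, 5.8, 32.8]
width: -0.3
gripper_force: 16.7
```

```bash
python3 -c "
from h import *
delta([])
a,d=grab('wrist')
for u in (290,360):
  P=[unproj('wrist',u,v,d[v,u]) for v in range(200,300) if a[v,u].max()<110]
  P=[p for p in P if 60<p[2]<185]; print(u,len(P),np.mean(P,0).round(0) if P else '')
b,_=grab('scene'); b=cv2.resize(b[130:330,260:480],None,fx=2,fy=2)
c=np.zeros((400,880,3),np.uint8); c[:,:440]=b; c[:275,440:]=cv2.resize(a,(440,275)); cv2.imwrite('pics/w2.png',cv2.resize(c,(800,364))[:,:,::-1])
"
```

```text
t 2.85 pos [505.6 232.9 117.2] rot [ 3.137 -0.004  1.958] F [-5.   5.8 32.8] w -0.3 gf 16.7
290 34 [487. 238. 112.]
360 39 [518. 251. 118.]
```

View pics/w2.png

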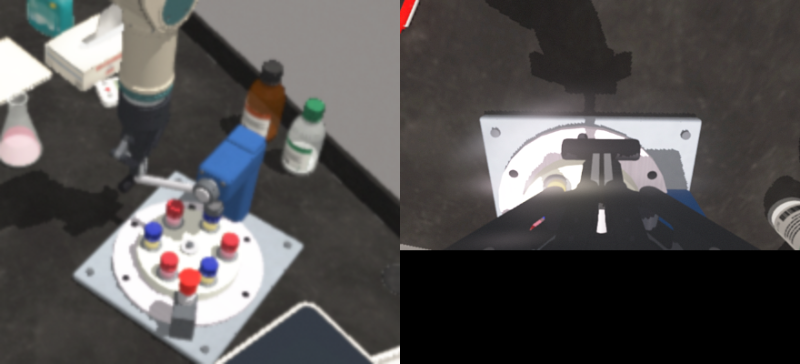

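Call:
arm_command:
  series: [0,0.2,0,-0.8,0,0,0.7,0,-1.2,0,0,0.9,0,-0.7,0,0,0.9,0,-0.2,0,0,0.9,0,0.1,0]

```text
clock: 3.37
eef_pos: [503.0, 239.2, 116.8]
tool_rot: [3.137, -0.001, 1.957]
force: [1.0, -1.9, 10.1]
width: -0.1
gripper_force: 4.3
```

```bash
python3 -c "
from h import *
delta([])
a,d=grab('wrist')
for u in (280,290,360,370):
  P=np.array([unproj('wrist',u,v,d[v,u]) for v in range(200,300) if a[v,u].max()<110])
  P=P[(P[:,2]>60)&(P[:,2]<140)]; i=P[:,2]>np.percentile(P[:,2],60); print(u,len(P),P[i].mean(0).round(0),P[:,2].max().round(1))
"
```

```text
t 3.37 pos [503.  239.2 116.8] rot [ 3.137e+00 -1.000e-03  1.957e+00] F [ 1.  -1.9 10.1] w -0.1 gf 4.3
280 13 [481. 239. 113.] 113.3
290 33 [488. 236. 115.] 115.4
360 29 [519. 250. 115.] 115.6
370 32 [524. 250. 115.] 115.4
```

Call:
arm_command:
  series: [0,0,0,0.3,0,0,0,0,0.6,0,0,0,0,0.8,0,0,0,0,0.8,0,0,0,0,0.8,0]

```text
clock: 3.83
eef_pos: [503.5, 238.7, 113.4]
tool_rot: [3.135, -0.002, 1.956]
force: [-7.8, -4.5, 47.2]
width: 0.1
gripper_force: 20.8
```

```bash
python3 -c "
from h import *
delta([])
a,d=grab('wrist')
for u in (290,360,370):
  P=np.array([unproj('wrist',u,v,d[v,u]) for v in range(200,300) if a[v,u].max()<110])
  P=P[(P[:,2]>60)&(P[:,2]<140)]; print(u,P[:,2].max().round(1))
"
```

```text
t 3.83 pos [503.5 238.7 113.4] rot [ 3.135e+00 -2.000e-03  1.956e+00] F [-7.8 -4.5 47.2] w 0.1 gf 20.8
290 113.7
360 114.4
370 114.1
```

Call:
arm_command:
  series: [0,0.3,0,-1.5,0,0,0.8,0,-3.5,0,0,1.1,0,-5.7,0,0,1.1,0,-7.9,0,0,0.9,0,-10.1,0]

```text
clock: 4.3
eef_pos: [498.2, 246.7, 210.1]
tool_rot: [3.14, -0.0, 1.957]
force: [1.5, -0.8, 3.6]
width: -0.1
gripper_force: 1.5
```

Call:
arm_command:
  series: [0,-0.4,0,-2.2,0,0,-1,0,-4.4,0,0,-1.6,0,-7,0,0,-1.6,0,-9.6,0,0,-1.6,0,-10.5,0]

```text
clock: 4.72
eef_pos: [505.1, 232.2, 317.0]
tool_rot: [3.136, -0.002, 1.956]
force: [0.3, 1.1, 1.0]
width: 0.3
gripper_force: 0.0
```

```bash
python3 -c "
from h import *
delta([(461,29,320),(461,29,180)],-38.6)
a,d=grab('wrist')
for u in (290,360):
  P=np.array([unproj('wrist',u,v,d[v,u]) for v in range(150,300) if a[v,u].max()<110])
  P=P[(P[:,2]>60)&(P[:,2]<290)]; print(u,P.mean(0).round(),P[:,2].max().round(1))
"
```

```text
t 4.72 pos [505.1 232.2 317. ] rot [ 3.136e+00 -2.000e-03  1.956e+00] F [0.3 1.1 1. ] w 0.3 gf 0.0
(461, 29, 320) -> cm [-17.17 -11.72  -0.4 ]
(461, 29, 180) -> cm [-17.19 -11.8   13.6 ]
roll 60.67358634974062
290 [486. 225. 252.] 255.2
360 [552. 204. 212.] 255.3
```

The bar is back at rest with its top at 255. Now to the knob.

Call:
arm_command:
  series: [20,-3,-2,0,6.5,50,-6.2,-4.2,0,13,70,-9.4,-6.4,0,20,70,-12.6,-8.6,0,27,70,-15.4,-10.6,0,34]

```text
clock: 5.18
eef_pos: [461.8, 46.6, 312.1]
tool_rot: [-3.139, 0.001, 1.356]
force: [0.5, -0.7, -0.4]
width: 59.6
gripper_force: 0.0
```

```bash
python3 -c "
from h import *
delta([(461,29,200)],-38.6)"
```

```text
t 5.18 pos [461.8  46.6 312.1] rot [-3.139e+00  1.000e-03  1.356e+00] F [ 0.5 -0.7 -0.4] w 59.6 gf 0.0
(461, 29, 200) -> cm [-1.73  0.32 11.21]
roll 26.280465575830135
```

Call:
arm_command:
  series: [70,-0.6,0.1,2,6,70,-1.2,0.2,4.5,12,70,-1.7,0.3,7.5,18,70,-1.7,0.3,10,24,70,-1.7,0.3,11,26]

```text
clock: 5.6
eef_pos: [459.9, 31.1, 199.6]
tool_rot: [-3.137, 0.005, 0.904]
force: [-0.5, 0.1, -0.1]
width: 59.8
gripper_force: 0.0
```

```bash
python3 -c "
from h import *
a,d=grab('wrist','w3.png'); ii=a.astype(int)
red=(ii[...,0]>120)&(ii[...,1]<80)&(ii[...,2]<80)
N,L,S,C=cv2.connectedComponentsWithStats(red.astype(np.uint8))
for i in range(1,N):
  if S[i,4]>60: 
    m=L==i; print(C[i].round(),S[i],unproj('wrist',*C[i],np.median(d[m])).round(1),ray_z('wrist',*C[i],128).round(1))
    if np.median(d[m])<400:
      v,u=np.nonzero(m);P=np.array([unproj('wrist',x,y,d[y,x]) for x,y in zip(u,v)]); t=P[P[:,2]>P[:,2].max()-4]; print('top',P[:,2].max(),(t.min(0)+t.max(0))/2,t.max(0)-t.min(0))
delta([(461,29,100)],-38.6)
"
```

```text
[410.  47.] [ 392   27   36   43 1132] [572.4  79.1  90.1] [563.2  81.9 128. ]
top 341.59891546067865 [511.78826888  97.9090179  341.59891546] [0. 0. 0.]
[ 9. 95.] [  0  74  23  38 288] [262.1 276.8   7.9] [352.  212.4 128. ]
top 10.517552628414922 [263.34524084 278.1063217    8.52593512] [15.99177954 32.38878716  3.98323502]
[289. 117.] [ 271   99   36   37 1018] [475.2  94.3  89.8] [480.8  94.9 128. ]
top 341.59891546067865 [511.78826888  97.9090179  341.59891546] [0. 0. 0.]
[326. 203.] [ 305  181   43   43 1283] [463.8  34.1 126.8] [464.1  34.5 128. ]Traceback (most recent call last):
  File "<string>", line 10, in <module>
    v,u=np.nonzero(m);P=np.array([unproj('wrist',x,y,d[y,x]) for x,y in zip(u,v)]); t=P[P[:,2]>P[:,2].max()-4]; print('top',P[:,2].max(),(t.min(0)+t.max(0))/2,t.max(0)-t.min(0))
                                  ~~~~~~^^^^^^^^^^^^^^^^^^^^
  File "h.py", line 8, in unproj
    m=viewer.camera_model(n);K,R,t=[np.array(m[k]) for k in('mtx','R','t')]
ValueError: time passes only in moves, steps and waits
```

View pics/w3.png

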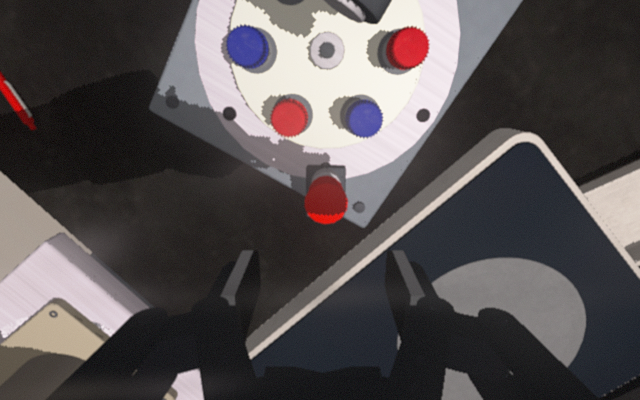

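The wrist view shows the knob at (326,203), or about (463.5,33) in world at z 128. The fingers straddle its line and nothing stands beside it. Descending.

```bash
python3 -c "
from h import *
delta([(463.5,33,94)],-38.6)"
```

```text
t 5.65 pos [459.8  31.3 199.3] rot [-3.136  0.006  0.906] F [-0.8  0.3 -0.7] w 59.7 gf 0.0
(463.5, 33, 94) -> cm [ 0.43  0.24 10.53]
roll 0.4901089388553288
```

Call:
arm_command:
  series: [70,0.4,0.2,2.5,0,70,0.4,0.2,5,0,70,0.4,0.2,7.5,0,70,0.4,0.2,9.5,0,70,0.4,0.2,10.5,0]

```text
clock: 6.07
eef_pos: [466.3, 33.4, 96.7]
tool_rot: [-3.139, 0.001, 0.911]
force: [0.9, 0.5, 0.9]
width: 60.0
gripper_force: 0.0
```

```bash
python3 -c "
from h import *
delta([(463.5,33,94)],-38.6)
a,d=grab('wrist','w4.png')"
```

```text
t 6.07 pos [466.3  33.4  96.7] rot [-3.139e+00  1.000e-03  9.110e-01] F [0.9 0.5 0.9] w 60.0 gf 0.0
(463.5, 33, 94) -> cm [-0.2  -0.2   0.27]
roll 0.7759670011663218
```

View pics/w4.png

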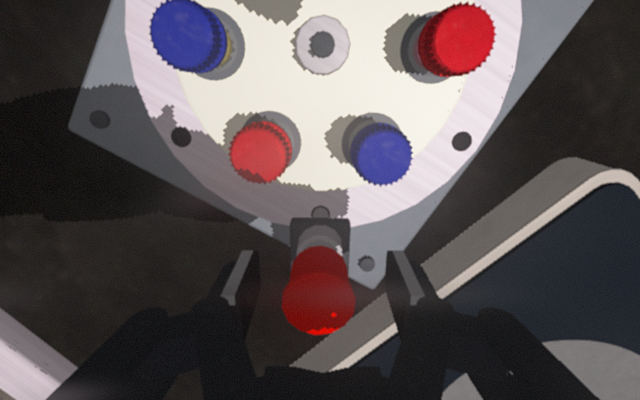

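The knob's top is at (318,303) with the fingertips either side of it. I'll check fore-aft centring, then grip.

```bash
python3 -c "
from h import *
print(ray_z('wrist',318,303,128).round(1)); p=ray_z('wrist',318,303,128); delta([(p[0],p[1],94)])"
```

```text
[464.3  35.5 128. ]
t 6.12 pos [465.8  33.2  96. ] rot [-3.138e+00  2.000e-03  9.100e-01] F [ 0.3  0.  -1.2] w 59.6 gf 0.0
(np.float64(464.2755018052286), np.float64(35.48862971751835), 94) -> cm [ 0.09 -0.26  0.2 ]
```

Call:
arm_command:
  series: [50,0.1,-0.2,0.2,0,30,0.1,-0.2,0.2,0,0,0.1,-0.2,0.2,0,0,0.1,-0.2,0.2,0,0,0.1,-0.2,0.2,0]

```text
clock: 6.53
eef_pos: [465.9, 35.4, 97.3]
tool_rot: [-3.141, -0.002, 0.908]
force: [-2.8, 3.7, 6.9]
width: 27.6
gripper_force: 58.9
```

Call:
arm_command:
  series: [0,0,0,0,0,0,0,0,0,0,0,0,0,0,0,0,0,0,0,0,0,0,0,0,0]

```text
clock: 6.95
eef_pos: [465.9, 35.4, 97.3]
tool_rot: [-3.14, -0.002, 0.908]
force: [-3.6, 3.8, 7.8]
width: 27.6
gripper_force: 58.9
```

Call:
arm_command:
  series: [0,0,0,-0.5,0,0,0,0,-1,0,0,0,0,-1.5,0,0,0,0,-2,0,0,0,0,-2.4,0]

```text
clock: 7.37
eef_pos: [465.8, 35.3, 120.5]
tool_rot: [-3.141, -0.0, 0.908]
force: [1.1, 5.4, -10.9]
width: 27.7
gripper_force: 59.7
```

```bash
python3 -c "
from h import *
delta([])"
```

```text
t 7.37 pos [465.8  35.3 120.5] rot [-3.141 -0.     0.908] F [  1.1   5.4 -10.9] w 27.7 gf 59.7
```

Call:
arm_command:
  series: [0,0,0,-0.1,0,0,0,0,-0.2,0,0,0,0,-0.3,0,0,0,0,-0.3,0,0,0,0,-0.3,0]

```text
clock: 7.78
eef_pos: [465.7, 35.2, 121.8]
tool_rot: [-3.141, 0.001, 0.908]
force: [5.8, 4.4, -26.6]
width: 27.1
gripper_force: 62.2
```

```bash
python3 -c "
from h import *
delta([]); 
a,_=grab('scene'); b,_=grab('wrist')
a=cv2.resize(a[130:330,260:480],(440,400)); c=np.zeros((400,880,3),np.uint8); c[:,:440]=a; c[:275,440:]=cv2.resize(b,(440,275)); cv2.imwrite('pics/w5.png',cv2.resize(c,(800,364))[:,:,::-1])"
```

```text
t 7.78 pos [465.7  35.2 121.8] rot [-3.141e+00  1.000e-03  9.080e-01] F [  5.8   4.4 -26.6] w 27.1 gf 62.2
```

View pics/w5.png

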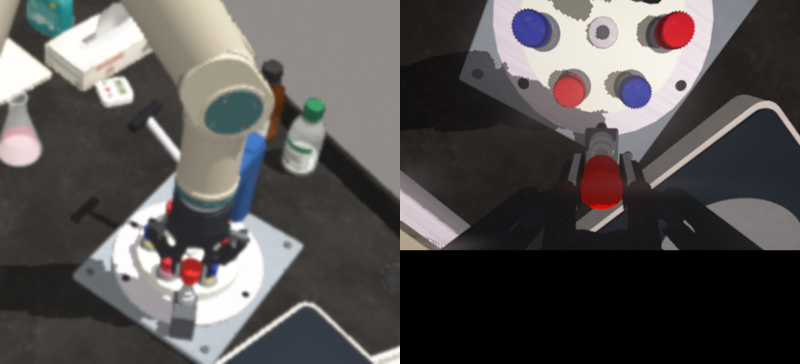

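The lift is 24.5 mm, the force has jumped to 27 N at the stop, and the knob is held between the pads. The lever is up at rest and the flask and timer are where they were. Handing in.

```bash
python3 -c "
from h import *
delta([]); print(workorder.finish_job())"
```

```text
t 7.88 pos [465.8  35.2 121.8] rot [-3.141e+00  1.000e-03  9.080e-01] F [  3.9   6.1 -27.6] w 27.0 gf 62.2
the job is handed in; nothing more can be done
None
```

I swung the press lever down to its stop and let it return to rest, then pulled the index pin up about 24 mm to its stop. The gripper was still holding it there at hand-in (7.9 s), and no verdict came back.

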